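Eject a marked housing and hold it up to the inspection camera

TASK

Pull the red-knobbed ejector lever of the marking nest all the way towards the robot's side so that the freshly marked housing slides out from under the amber cover, and ease the lever slowly back to its rest, never letting it snap. Then pick the housing off the ledge and hold it up in the air in front of the inspection camera: upright, with its dark marked square at the camera's focus (on the lens axis, 110 mm straight in front of the lens) and squarely facing the lens. Finish while holding it still there; do not touch the camera with it and leave everything else on the bench where it is.

Things in the scene. Friction and masses are not known exactly. Their poses are not given: they have to be found in the camera images.
- nest: Fixed marking nest; origin on the table under it, z up, -x towards the robot. Base plate 10 thick. Blue block 70 wide (y), x -85 to +95, flat top (ledge) 75 high. Grey walls (outer faces y +-24.5) and amber roof (top 135 high) cover x -2 to +94. In front the ledge is open, with 6 high rails at y +-22 and a 6 high lip at x -80. A pusher under the cover moves 87.5 to -x with the lever's full stroke.
- ledge_spot (a point): Point on the ledge (75 above the table) under the middle of the housing once it is fully ejected; 45.5 to the -x side of the nest's origin. The housing comes to rest within a few mm of it and stays there when the lever and pusher go back.
- lever (a joint): Ejector lever, hinged about the nest's y, rad. 0: at rest, leaning 0.5 rad from upright to the nest's +x (away from the robot); grows as the knob is pulled to -x; stop at 1.0, leaning 0.5 rad to -x. All the way: over 0.93; at rest: under 0.06. Return spring: 1 N at the knob at rest, 6 N at full stroke; let go from far out it snaps back at up to 3 rad/s (too fast: over 1.2).
- lever_knob (a point): Centre of the lever's red drum knob, 30 in diameter, 34 long along the nest's y with flat ends, on a 10 thick steel rod beside the nest's block (nest y -100). It moves on a circle of radius 180 about lever_pivot in the nest's x-z plane; 178 above the table at both ends of the stroke, 200 half way. Can be pinched from above by its ends, across the nest's y; it turns between the pads.
- lever_pivot (a point): Fixed hinge axis of the lever, 20 above the table, in the plane of the knob's circle; axes as the nest's.
- housing: The freshly marked loose housing: aluminium block 44 (x) by 34 (y) by 42 high, brass port 18 in diameter and 10 high on top, about 0.16 kg. Origin: centre of its underside, z up. At the start it stands on the ledge under the amber cover, 40 to the +x side of the nest's origin, axes as the nest's. The mark is on its -x face; grip it from above across its y.
- housing_mark (a point): Centre of the dark marked square (24 by 24, with white dots) on the housing's -x face, 21 above its underside, 22 to the -x side of its origin; axes as the housing's.
- camera: Fixed inspection camera (blue 50 cube, black lens in a white ring 64 in diameter) on a post and a dark foot 100 by 110. Origin: on the table under the lens axis; z up. The lens looks level along the camera's own -y, 200 above the table; its glass is 60 to the -y side of the origin. Its top is 227 above the table.
- focus (a point): The camera's focus: on the lens axis, 110 in front of the glass (170 to the camera's -y side of its origin), 200 above the table; axes as the camera's. The marked square's centre belongs here, with the square facing the camera's +y, the housing upright.
- finished_a: Bystander: a finished housing like the other, standing in the blue open bin (130 by 180, 70 high, fixed) at the back. Origin under its centre.
- finished_b: Bystander: second finished housing in the blue bin. Origin under its centre.
- cleaner: Bystander: white bottle, 56 in diameter, 150 high, at the right. Origin under its centre.
- mug: Bystander: white mug, 80 in diameter, 90 high. Origin under its centre.
- jar: Bystander: amber jar, 64 in diameter, 90 high. Origin under its centre.
- screwdriver: Bystander: screwdriver with yellow handle lying at the right. Origin under it on the table.
- gauge: Bystander: dark steel gauge block 70 by 22 by 22, at the left near the robot. Origin: centre of its underside.
Mind the look-alikes: they are no part of the job. What is shaped like the camera but yellow is not meant.

How it is judged (in metres and radians):
On the way, in this order (a step that is already met when the one before it is completed fails the run):
1. the lever is pulled all the way (0.93 rad or more) and the housing is pushed out to the ledge spot (value of joint lever above 0.93 rad and horizontal distance between housing and ledge_spot below 0.015 m), for 0.1 s.
2. the lever is back at rest with the housing still on the ledge (value of joint lever below 0.06 rad and horizontal distance between housing and ledge_spot below 0.02 m and z of housing in the frame of ledge_spot below 0.01 m), for 0.2 s.
At the end, for the whole second after the job is handed in: The fingers hold the housing still in the air, touching neither camera nor nest, its marked square's centre within 15 mm of the camera's focus and facing the lens within 10 degrees, upright within 10 degrees; the lever is at rest (under 0.06 rad) and every bystander within 30 mm of where it started (distance between housing_mark and focus below 0.015 m and y of housing in the frame of focus below -0.005 m and angle between the x axis of housing and the y axis of camera, either way round below 0.17 rad and angle between housing's own z axis and vertical below 0.17 rad and height (world z) of housing above 0.15 m and contact force between the fingers and housing above 2 N and contact force between each of camera, nest and housing below 0.1 N and linear speed of housing below 0.02 m/s and angular speed of housing below 0.15 rad/s and value of joint lever below 0.06 rad and distance of each of cleaner, mug, jar, screwdriver, gauge, finished_a, finished_b from where it was at the start of the episode below 0.03 m); the arm keeps its last pose, push and grip.
It fails at once if the lever snaps back (faster than 1.2 rad/s) (velocity of joint lever below -1.2 rad/s).
It fails at once if a bystander is moved by more than 30 mm (distance of any of cleaner, mug, jar, screwdriver, gauge, finished_a, finished_b from where it was at the start of the episode above 0.03 m).
It fails at once if the held housing is struck against the camera (contact force between camera and housing above 1 N).
It also fails if it takes over 64 s, if anything falls off the work surface, if the arm or the gripper's body presses on something with over 40 N, if the wrist force passes 120 N, or if a joint passes its speed limit or range.

ROBOT

A 6-joint arm with a two-finger parallel gripper is mounted at the origin on the work surface. World frame = base frame: x ahead of the robot, y to its left, z up, the work surface at z = 0. Lengths are in m, angles in degrees, forces in N, time in s.
With the tool pointing down it reaches from about 0.375 to 0.9 m from the base axis. Payload 3.1 kg.
Tool frame: the origin (TCP) lies on the centre line of the jaws, within the pads' length; the fingertips stand 22 mm ahead of it and the grasp point (between the pads) lies 3 mm ahead of it; z points along the fingers, y is the line along which they close (so a half turn about z gives the same grasp; the last joint's range is limited). The gripper opens to 87 mm and grips with 3 to 60 N. Pads are 19 mm wide; open, the fingers measure 117 mm over their backs; the gripper's body (75 mm by 190 mm) begins 51 mm behind the grasp point.
Start: joints at [-83.566, 30.224, 82.088, -0, 67.689, -10.227], TCP at [0.179, -0.599, 0.245] pointing down, gripper open.
Joint ranges: [-176.69, 176.69], [-43.24, 126.21], [12.49, 139.97], [-82, 262], [0, 151.66], [-163.58, 163.58]. Speed limits (degrees/s): [159.86, 159.86, 180, 180, 180, 180].

INTERFACE

Orientations are given as a 3x3 rotation matrix whose columns are the frame's x, y, z axes.
In Python, from rig import * gives the robot as it stands.
- The arm moves only by the shell command python3 -m jog 'ROWS'. ROWS is text: rows parted by semicolons, each of 7 numbers parted by spaces: the shift along the tool's x, y, z in mm, then the turn, a rotation vector about the tool's x, y, z in rad, then the finger opening in mm, from 0 to 87. In form: tx ty tz ax ay az fingers; .... A call has 1 to 12 rows; each row shifts and turns the commanded pose from where the row before left it, along the tool's axes as they then stand; what a row does not reach is not made up. A row lasts 1/8 s, in which the tool goes at most 62.5 mm and 10.7 degrees, less where a joint would pass 70% of its speed; a pose out of reach is approached as far as the arm can. A call with a gripper value outside its range is refused whole. The fingers move at their own pace and stop on an object; the grip force is fixed at half the most. Time passes only in rows, so rows that do not move let the fingers close. It gives the time, the measured TCP pose, the force, the opening and the grip force at its end, in the units of the state.
- read_state(): the state, without advancing time (a new reading comes with each control period).
- capture(name): name is "side" or "top"; returns a dict with "color" (480x640x3 uint8, red, green, blue), "camera_matrix" (3x3 intrinsics, pixels), "distortion" ([k1, k2, p1, p2, k3] as OpenCV has them; the pictures are not rectified), "R" (3x3) and "t" (3): a world point X has camera coordinates R X + t. Camera axes: x right, y down, z forward; pixel columns grow to the right and rows downward; lengths in m; the calibration is good to about 2 mm. A picture is of the moment at which its call begins. There is no depth.
- hand_in(): hands the job in; it is judged then, once.
Trained networks look in the newest picture that a camera, given by its name, has taken for a name from the list of things; names that differ only in an ending like _2 or _b are one class to them, and where a whole thing is asked for, a point or a joint stands for the part that bears it (a point fixed in the world has none). Each returns a list of dicts, best first, with "conf" (0 to 1); they miss things now and then, are a little off and sometimes report something else, mostly with a low value. They report only what shows in the picture. A call takes as long as a camera call. They do not tell look-alikes from the thing itself.
- find_in(camera, target): "at" ([x, y, z] in m, in world coordinates, good to about 4 mm: the middle of the surface that is visible of it).
- trace(camera, target): "pixels" (480x640 bool, what is visible of it).
- place_of(camera, target): "at" ([x, y, z] in m, in world coordinates, good to about 4 mm: a listed point, or the origin of a listed thing).
The state is a dict: "time_s": time; "joint_positions": joint angles; "qvel": joint speeds; "tau": joint torques, N m; "position": TCP position; "tcp_rot": TCP orientation; "force": force on the tool from outside, world axes, zero at the start; "moment": the same for the moment, N m; "opening": opening from 0.0 (shut) to 1.0 (fully open); "grasp_force": force on a finger pad.
Only numpy, scipy, OpenCV 4.12 (cv2) and the standard library are available. Lean on these libraries where they do the work, as an engineer would, in place of code of your own. Each camera call takes 0.05 s, during which the arm holds its last target. There are 200 camera calls.

## Working session

There is one attempt and no reset: what is moved stays moved. The work goes in short steps, Python scripts to look and compute and a shell command to move; the robot and the scene stay as the last step left them, time stands still between calls to the robot, and variables do not carry over. Pictures are saved under pics/ and viewed, at most 10 in all, crops included, and the job is handed in when it is done.

```bash
mkdir -p pics
cat > h.py <<'E'
from rig import *
import numpy as np, cv2
def shot(n,name):
    c=capture(n); cv2.imwrite(f'pics/{name}.png',c['color'][:,:,::-1]); return c
def proj(c,X):
    X=np.atleast_2d(np.array(X,float)); r,_=cv2.Rodrigues(np.array(c['R']))
    return cv2.projectPoints(X,r,np.array(c['t'],float),np.array(c['camera_matrix'],float),np.array(c['distortion'],float))[0][:,0]
E
python3 - <<'E'
from h import *
C={}
for n in('side','top'):
    C[n]=shot(n,n+'0'); c=C[n]; print(n,(-np.array(c['R']).T@np.array(c['t'])).round(3))
for t in 'nest ledge_spot lever_knob lever_pivot housing housing_mark camera focus cleaner mug jar screwdriver gauge finished_a'.split():
    for n in C:
        print(t,n,[(np.round(d['at'],3).tolist(),round(d['conf'],2),proj(C[n],d['at'])[0].round().tolist()) for d in place_of(n,t)[:3]])
s=read_state(); print(s['time_s'],s['position'],np.round(s['tcp_rot'],3).tolist())
E
```

```text
side [0.195 0.791 0.696]
top [ 0.385 -0.008  1.589]
nest side [([0.509, -0.1, 0.001], 0.94, [346.0, 267.0])]
nest top [([0.517, -0.104, -0.001], 0.88, [341.0, 268.0])]
ledge_spot side [([0.465, -0.109, 0.072], 0.91, [365.0, 246.0]), ([0.434, -0.383, -0.001], 0.2, [403.0, 223.0])]
ledge_spot top [([0.462, -0.106, 0.068], 0.66, [344.0, 288.0])]
lever_knob side [([0.632, -0.184, 0.179], 0.66, [317.0, 182.0]), ([0.719, 0.141, 0.004], 0.18, [224.0, 298.0])]
lever_knob top [([0.636, -0.184, 0.174], 0.8, [380.0, 211.0])]
lever_pivot side [([0.551, -0.194, 0.018], 0.7, [344.0, 240.0]), ([0.512, -0.102, 0.002], 0.6, [345.0, 266.0])]
lever_pivot top [([0.548, -0.195, 0.021], 0.77, [378.0, 255.0])]
housing side [([0.461, -0.107, 0.073], 0.55, [366.0, 247.0])]
housing top [([0.636, -0.181, 0.173], 0.68, [379.0, 211.0]), ([0.429, 0.116, 0.003], 0.41, [254.0, 303.0])]
housing_mark side [([0.51, -0.099, 0.001], 0.4, [345.0, 267.0])]
housing_mark top []
camera side [([0.755, -0.081, 0.001], 0.95, [259.0, 247.0]), ([0.527, 0.343, -0.0], 0.69, [249.0, 392.0])]
camera top [([0.53, 0.348, 0.0], 0.96, [1
[... 502 characters left out ...]
0, 304.0])]
jar side [([0.549, -0.452, -0.002], 0.79, [374.0, 206.0])]
jar top [([0.546, -0.455, 0.004], 0.75, [478.0, 257.0])]
screwdriver side [([0.329, -0.292, 0.001], 0.9, [431.0, 246.0])]
screwdriver top [([0.329, -0.29, -0.003], 0.95, [415.0, 343.0])]
gauge side [([0.431, 0.12, -0.003], 0.52, [342.0, 332.0])]
gauge top [([0.72, 0.138, 0.001], 0.67, [247.0, 190.0]), ([0.426, 0.119, 0.002], 0.52, [253.0, 304.0])]
finished_a side [([0.715, 0.142, 0.003], 0.91, [225.0, 299.0]), ([0.708, 0.212, 0.006], 0.73, [210.0, 318.0])]
finished_a top [([0.702, 0.217, -0.0], 0.67, [217.0, 197.0])]
1.5 [ 0.17922628 -0.59872533  0.24453568] [[0.958, 0.287, -0.0], [0.287, -0.958, 0.0], [-0.0, -0.0, -1.0]]
```

View pics/side0.png

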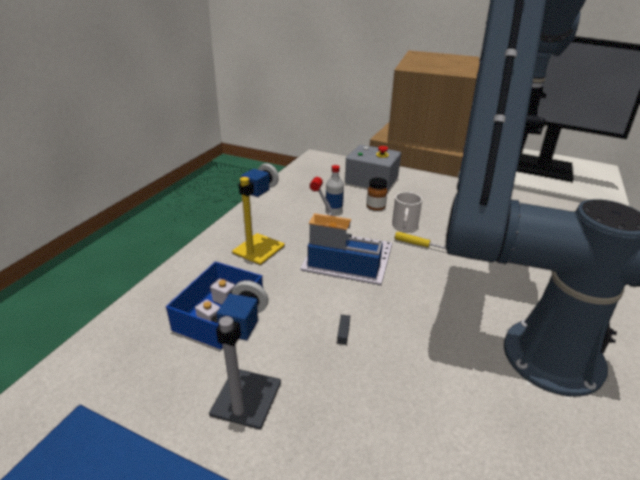

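View pics/top0.png

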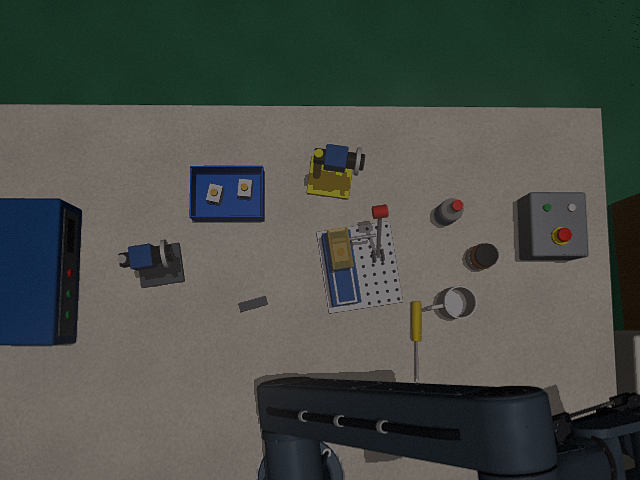

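View crops.

The side picture shows the red knob at (317,183), nest at (345,255), the dark-footed grey-post camera at (240,320) and the yellow look-alike at (258,190). The top picture shows knob (380,211), nest (345,265), dark-footed camera (155,258) and yellow one (335,160). The grey/dark-footed one fits "dark foot", so I'll check it and the knob in an enlarged crop.

Run:
```python
import cv2,numpy as np
t=cv2.imread('pics/top0.png');s=cv2.imread('pics/side0.png')
f=lambda im,x,y,w,h:cv2.resize(im[y:y+h,x:x+w],(400,300),interpolation=cv2.INTER_CUBIC)
cv2.imwrite('pics/crop1.png',np.vstack([np.hstack([f(t,110,222,80,60+0),f(s,180,275,140+0,105+50)]),np.hstack([f(t,310,195,120,120-30+30),f(s,290,165,120,120)])]))
```

```text
(no output)
```

View pics/crop1.png

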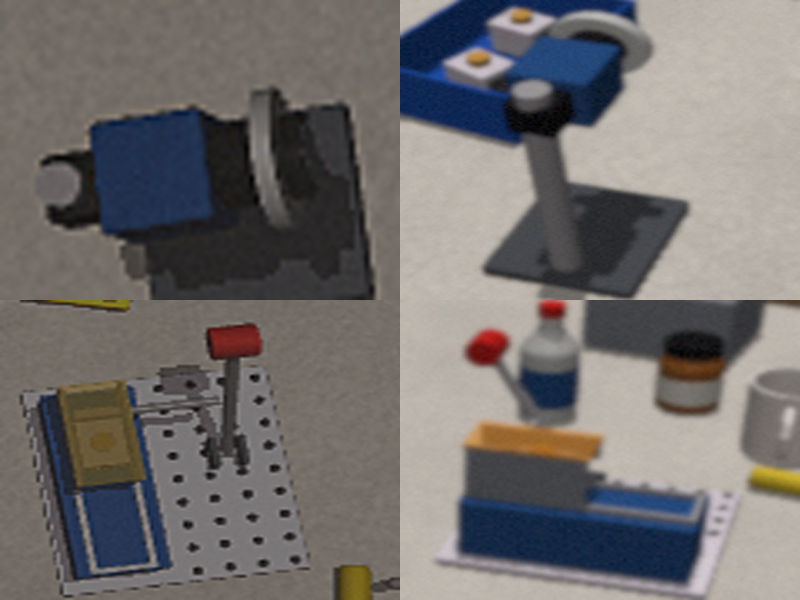

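The crop confirms it: the camera has a grey post and dark foot with its lens at top pixel (163,253), and the knob is the drum on the steel rod beside the nest. Next I'll get the yaw angles from edges.

```bash
cat >> h.py <<'E'
def ray(c,uv,z):
    n=cv2.undistortPoints(np.array(uv,float).reshape(-1,1,2),np.array(c['camera_matrix'],float),np.array(c['distortion'],float))[:,0]
    R=np.array(c['R']);o=-R.T@np.array(c['t']);d=np.c_[n,np.ones(len(n))]@R
    return o+d*((z-o[2])/d[:,2])[:,None]
E
python3 - <<'E'
from h import *
c=capture('top');s=capture('side')
ang=lambda a,b:np.degrees(np.arctan2(b[1]-a[1],b[0]-a[0])).round(1)
T=lambda p:[(110+u/5,222+v/5) for u,v in p]
q=ray(c,T([(95,125),(197,110),(212,215),(105,232)]),.226)[:,:2]
print('cube',q.round(4).tolist(),[ (ang(q[i],q[(i+1)%4]),np.linalg.norm(q[i]-q[(i+1)%4]).round(4)) for i in range(4)],q.mean(0).round(4))
r=ray(c,T([(267,158)]),.2)[0]; print('ring',r.round(4), 'dir cube->ring',ang(q.mean(0),r[:2]))
f=ray(c,T([(347,105),(373,297)]),.01); print('foot edge',f.round(3).tolist(),ang(f[0],f[1]))
r2=ray(s,[(250,296.5)],.2)[0]; print('ring side',r2.round(4))
N=lambda p:[(310+u*.3,195+(v-300)*.4) for u,v in p]
p=ray(c,N([(22,395),(65,595),(308,567),(268,370)]),.01)[:,:2]
print('plate',p.round(3).tolist(),[(ang(p[i],p[(i+1)%4]),np.linalg.norm(p[i]-p[(i+1)%4]).round(3)) for i in range(4)])
b=ray(c,N([(165,568),(122,380),(60,388)]),.075)[:,:2]
# masks
for cam,cc in(('top',c),('side',s)):
  for t in('lever_knob','camera'):
    for d in find_in(cam,t)[:2]: print(cam,t,np.round(d['at'],4),round(d['conf'],2))
im=c['color'].astype(int)
red=((im[...,0]>110)&(im[...,1]<70)&(im[...,2]<70)).astype(np.uint8);red[:, :360]=0;red[:,400:]=0;red[:190]=0;red[230:]=0
print(cv2.minAreaRect(cv2.findNonZero(red)))
m=cv2.minAreaRect(cv2.findNonZero(red));bp=ray(c,cv2.boxPoints(m),.182);print(bp.round(3).tolist(),bp.mean(0))
im=s['color'].astype(int)
red=((im[...,0]>100)&(im[...,1]<70)&(im[...,2]<70)).astype(np.uint8);red[:, :300]=0;red[:,326:]=0;red[:165]=0;red[200:]=0
m2=cv2.minAreaRect(cv2.findNonZero(red));print(m2,ray(s,[m2[0]],.178))
E
```

```text
cube [[0.5441, 0.3746], [0.5508, 0.3303], [0.5046, 0.3223], [0.4971, 0.3686]] [(np.float64(-81.4), np.float64(0.0448)), (np.float64(-170.2), np.float64(0.0468)), (np.float64(99.2), np.float64(0.0469)), (np.float64(7.3), np.float64(0.0474))] [0.5241 0.3489]
ring [0.5325 0.3049 0.2   ] dir cube->ring -79.3
foot edge [[0.58, 0.308, 0.01], [0.482, 0.292, 0.01]] -170.9
ring side [0.5335 0.3028 0.2   ]
plate [[0.606, -0.041], [0.403, -0.073], [0.432, -0.258], [0.633, -0.23]] [(np.float64(-170.9), np.float64(0.206)), (np.float64(-81.3), np.float64(0.187)), (np.float64(7.8), np.float64(0.203)), (np.float64(98.0), np.float64(0.191))]
top lever_knob [ 0.6239 -0.1841  0.1792] 0.57
top lever_knob [0.7097 0.1405 0.0429] 0.56
top camera [0.5171 0.3369 0.2039] 0.91
top camera [ 0.744  -0.0779  0.0899] 0.74
side lever_knob [ 0.6206 -0.1828  0.1713] 0.52
side camera [ 0.7506 -0.052   0.1246] 0.97
side camera [0.5167 0.3729 0.1024] 0.92
((380.0, 210.5), (5.0, 14.0), 90.0)
[[0.641, -0.166, 0.182], [0.641, -0.198, 0.182], [0.629, -0.198, 0.182], [0.629, -0.166, 0.182]] [ 0.63478569 -0.18231592  0.182     ]
((316.0000305175781, 184.0), (9.899494171142578, 12.727922439575195), 45.0) [[ 0.63025392 -0.17520521  0.178     ]]
```

```bash
python3 -m jog '55 -26.5 0 0 0 0 87;55 -26.5 0 0 0 0 87;55 -26.5 0 0 0 0 87;55 -26.5 0 0 0 0 87;55 -26.5 0 0 0 0 87;55 -26.5 0 0 0 0 87;55 -26.5 0 0 0 0 87;55 -26.5 0 0 0 0 87;55 -26.5 0 0 0 0 87;55 -26.5 0 0 0 0 87'
python3 -m jog '0 0 0 0 0 -.186 87;0 0 0 0 0 -.186 87;0 0 0 0 0 -.186 87;0 0 0 0 0 -.186 87;0 0 0 0 0 -.186 87;0 0 0 0 0 -.186 87;0 0 0 0 0 -.186 87;0 0 0 0 0 -.186 87;0 0 0 0 0 -.186 87;0 0 0 0 0 -.186 87;0 0 0 0 0 -.186 87;0 0 0 0 0 -.186 87'
python3 -m jog '0 0 0 0 0 -.186 87;0 0 0 0 0 -.186 87;0 0 0 0 0 -.186 87;0 0 0 0 0 -.186 87'
cat >> h.py <<'E'
def to(p,s=None):
    s=s or read_state(); print('t',s['time_s'],'pos',np.round(s['position'],4),'yaw',np.degrees(np.arctan2(s['tcp_rot'][1][0],s['tcp_rot'][0][0])).round(1),'F',np.round(s['force'],1),'open',round(s['opening']*87,1),'tool shift mm',(np.array(s['tcp_rot']).T@(np.array(p)-s['position'])*1e3).round(1))
E
python3 - <<'E'
from h import *
s=read_state();to([.634,-.183,.181]); print(np.round(s['joint_positions'],1))
c=shot('top','top1');d=shot('side','side1')
for n,cc in(('side',d),('top',c)):
  for t in('lever_knob','lever_pivot','camera','ledge_spot','nest'):
    print(n,t,[(np.round(q['at'],4).tolist(),round(q['conf'],2)) for q in place_of(n,t)[:2]])
E
```

```text
time_s: 3.05
position: [0.6316, -0.1857, 0.2447]
tcp_rot: [[0.958, 0.287, 0.0], [0.287, -0.958, -0.0], [0.0, 0.001, -1.0]]
force: [0.3, -1.1, 0.3]
opening: 1.001
grasp_force: 0.0
time_s: 4.55
position: [0.6301, -0.1871, 0.2445]
tcp_rot: [[-0.818, 0.575, -0.0], [0.575, 0.818, 0.0], [0.0, -0.0, -1.0]]
force: [0.5, 0.8, -0.1]
opening: 0.998
grasp_force: 0.0
time_s: 5.05
position: [0.6301, -0.1871, 0.2445]
tcp_rot: [[-0.991, -0.131, -0.0], [-0.131, 0.991, 0.0], [0.0, 0.0, -1.0]]
force: [0.1, -0.3, 0.0]
opening: 0.997
grasp_force: 0.0
t 5.05 pos [ 0.6301 -0.1871  0.2445] yaw -172.5 F [ 0.1 -0.3  0. ] open 86.8 tool shift mm [-4.4  3.6 63.5]
[ -26.3   32.8   77.1    0.    70.1 -123.8]
side lever_knob [([0.6378, -0.1855, 0.1785], 0.7)]
side lever_pivot [([0.5504, -0.192, 0.0176], 0.87)]
side camera [([0.7539, -0.086, 0.0011], 0.83), ([0.528, 0.3442, -0.0004], 0.82)]
side ledge_spot [([0.463, -0.1083, 0.0714], 0.88)]
side nest [([0.5129, -0.0986, 0.0019], 0.84), ([0.6542, -0.3732, 0.0009], 0.6)]
top lever_knob [([0.6368, -0.1813, 0.1748], 0.56)]
top lever_pivot []
top camera [([0.7528, -0.085, -0.0007], 0.95), ([0.5278, 0.3477, 0.0003], 0.67)]
top ledge_spot []
top nest [([0.515, -0.1014, -0.001], 0.66)]
```

```bash
python3 -m jog '-5.5 3.6 20 0 0 0 87;0 0 20 0 0 0 87;0 0 12 0 0 0 87;0 0 11.5 0 0 0 87;0 0 0 0 0 0 87;0 0 0 0 0 0 20;0 0 0 0 0 0 20;0 0 0 0 0 0 20;0 0 0 0 0 0 20;0 0 0 0 0 0 20;0 0 0 0 0 0 20'
python3 - <<'E'
from h import *
to([.634,-.183,.181]); print(read_state()['grasp_force'])
E
```

```text
time_s: 7.02
position: [0.6351, -0.1826, 0.1811]
tcp_rot: [[-0.992, -0.125, -0.0], [-0.125, 0.992, 0.001], [0.0, 0.001, -1.0]]
force: [-0.4, 8.5, 2.0]
opening: 0.4
grasp_force: 5.4
t 7.025 pos [ 0.6351 -0.1826  0.1811] yaw -172.8 F [-0.4  8.5  2. ] open 34.8 tool shift mm [ 1.1 -0.3  0.1]
5.4081848077476025
```

```bash
python3 -m jog '0 1 0 0 0 0 20;0 0 0 0 0 0 20;12.9 0 -6.4 0 0 0 20;13.4 0 -5.3 0 0 0 20;13.8 0 -4.2 0 0 0 20;14.1 0 -3.1 0 0 0 20;0 0 0 0 0 0 20'
python3 - <<'E'
from h import *
to([.634,-.183,.181]); print(read_state()['grasp_force'])
E
```

```text
time_s: 7.9
position: [0.5805, -0.1902, 0.2009]
tcp_rot: [[-0.992, -0.124, 0.002], [-0.124, 0.992, -0.003], [-0.001, -0.003, -1.0]]
force: [4.6, -2.8, -4.6]
opening: 0.393
grasp_force: 30.0
t 7.9 pos [ 0.5805 -0.1902  0.2009] yaw -172.9 F [ 4.6 -2.8 -4.6] open 34.2 tool shift mm [-54.    0.6  20. ]
30.020416821353137
```

```bash
python3 -m jog '14.3 0 -2 0 0 0 20;14.4 0 -0.9 0 0 0 20;14.4 0 .3 0 0 0 20;14.3 0 1.4 0 0 0 20;14.2 0 2.6 0 0 0 20;13.9 0 3.7 0 0 0 20;13.6 0 4.8 0 0 0 20;7 0 3.1 0 0 0 20;6.5 0 3.2 0 0 0 20;0 0 0 0 0 0 20'
python3 - <<'E'
from h import *
to([.463,-.204,.181]); print(read_state()['grasp_force'])
c=shot('top','top2')
d=shot('side','side2')
for n in('side','top'):
  for t in('lever_knob','housing','housing_mark'):
    print(n,t,[(np.round(q['at'],4).tolist(),round(q['conf'],2)) for q in place_of(n,t)[:2]])
E
```

```text
time_s: 9.15
position: [0.4728, -0.2066, 0.187]
tcp_rot: [[-0.992, -0.124, 0.01], [-0.124, 0.992, -0.009], [-0.009, -0.01, -1.0]]
force: [5.3, -5.4, 4.0]
opening: 0.387
grasp_force: 30.0
t 9.15 pos [ 0.4728 -0.2066  0.187 ] yaw -172.9 F [ 5.3 -5.4  4. ] open 33.6 tool shift mm [9.4 3.9 5.9]
30.0376528641209
side lever_knob [([0.4752, -0.2084, 0.1823], 0.69)]
side housing [([0.4688, -0.108, 0.0744], 0.95)]
side housing_mark [([0.4506, -0.1101, 0.0969], 0.82)]
top lever_knob [([0.332, -0.2907, -0.0039], 0.27)]
top housing [([0.4682, -0.106, 0.0748], 0.76)]
top housing_mark [([0.4451, -0.1109, 0.0957], 0.74)]
```

```bash
python3 -m jog '4 0 2 0 0 0 20;3 0 1.5 0 0 0 20;1.5 0 1 0 0 0 20;0 0 0 0 0 0 20;0 0 0 0 0 0 20'
python3 - <<'E'
from h import *
to([.463,-.204,.181])
d=shot('side','side3')
c=shot('top','top3')
for n in('side','top'):
  for t in('lever_knob','housing','housing_mark','ledge_spot'):
    print(n,t,[(np.round(q['at'],4).tolist(),round(q['conf'],2)) for q in place_of(n,t)[:1]])
E
```

```text
time_s: 10.18
position: [0.4647, -0.2078, 0.1829]
tcp_rot: [[-0.992, -0.125, 0.011], [-0.125, 0.992, -0.009], [-0.01, -0.011, -1.0]]
force: [5.5, -5.4, 6.8]
opening: 0.392
grasp_force: 30.0
t 10.175 pos [ 0.4647 -0.2078  0.1829] yaw -172.8 F [ 5.5 -5.4  6.8] open 34.1 tool shift mm [1.3 4.  1.8]
side lever_knob [([0.4671, -0.2089, 0.1805], 0.61)]
side housing [([0.4673, -0.1077, 0.0747], 0.85)]
side housing_mark [([0.7191, 0.1384, 0.0032], 0.68)]
side ledge_spot [([0.4628, -0.1082, 0.0723], 0.88)]
top lever_knob []
top housing [([0.4666, -0.1078, 0.0721], 0.52)]
top housing_mark [([0.4439, -0.1107, 0.0985], 0.49)]
top ledge_spot [([0.5494, -0.1958, 0.0198], 0.73)]
```

View pics/side3.png

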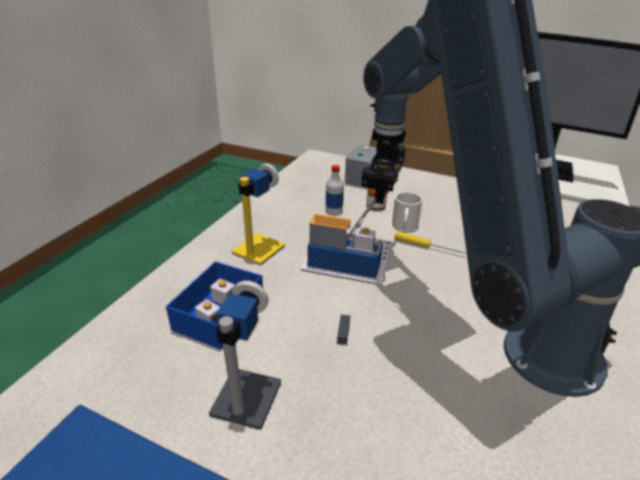

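The housing has come out onto the open ledge (side pixel about (366,240)), the knob is at the front stop, and the nets put the housing about 5 mm from the ledge spot. Now I'll ease the lever back.

```bash
python3 -m jog '-4 0 -2.2 0 0 0 20;-4.5 0 -2.3 0 0 0 20;-6.5 0 -3.2 0 0 0 20;-7 0 -3.1 0 0 0 20;-6.8 0 -2.4 0 0 0 20;-6.8 0 -2.4 0 0 0 20;-7 0 -1.8 0 0 0 20;-7 0 -1.8 0 0 0 20;-7.1 0 -1.3 0 0 0 20;-7.1 0 -1.3 0 0 0 20;-7.1 0 -.7 0 0 0 20;-7.1 0 -.7 0 0 0 20' && python3 -m jog '-7.2 0 -.1 0 0 0 20;-7.2 0 -.1 0 0 0 20;-7.2 0 .4 0 0 0 20;-7.2 0 .4 0 0 0 20;-7.2 0 1 0 0 0 20;-7.2 0 1 0 0 0 20;-7 0 1.6 0 0 0 20;-7 0 1.6 0 0 0 20;-6.9 0 2.1 0 0 0 20;-6.9 0 2.1 0 0 0 20;-6.7 0 2.6 0 0 0 20;-6.7 0 2.6 0 0 0 20' && python3 -m jog '-6.5 0 3.2 0 0 0 20;-6.5 0 3.2 0 0 0 20;0 0 0 0 0 0 20;0 0 0 0 0 0 20'
python3 - <<'E'
from h import *
to([.636,-.183,.181])
E
```

```text
time_s: 12.18
position: [0.5384, -0.1966, 0.2043]
tcp_rot: [[-0.992, -0.126, 0.001], [-0.126, 0.992, -0.006], [-0.0, -0.006, -1.0]]
force: [1.8, -4.5, 0.4]
opening: 0.39
grasp_force: 30.0
time_s: 13.68
position: [0.6227, -0.1837, 0.1874]
tcp_rot: [[-0.992, -0.125, 0.0], [-0.125, 0.992, -0.001], [-0.0, -0.001, -1.0]]
force: [2.0, -4.4, 4.6]
opening: 0.386
grasp_force: 30.0
time_s: 14.18
position: [0.6319, -0.1823, 0.1827]
tcp_rot: [[-0.992, -0.126, -0.008], [-0.126, 0.992, -0.001], [0.008, 0.0, -1.0]]
force: [-8.4, -5.1, 16.2]
opening: 0.392
grasp_force: 30.0
t 14.175 pos [ 0.6319 -0.1823  0.1827] yaw -172.8 F [-8.4 -5.1 16.2] open 34.1 tool shift mm [-4.  -1.2  1.6]
```

```bash
python3 -m jog '0 0 0 0 0 0 60;0 0 0 0 0 0 87;0 0 0 0 0 0 87;0 0 -20 0 0 0 87;0 0 -40 0 0 0 87'
python3 - <<'E'
from h import *
to([.467,-.1075,.109])
d=shot('side','side4')
c=shot('top','top4')
for n in('side','top'):
  for t in('lever_knob','housing','housing_mark','camera','finished_a'):
    print(n,t,[(np.round(q['at'],4).tolist(),round(q['conf'],2)) for q in place_of(n,t)[:2]])
  print(n,'find housing',[(np.round(q['at'],4).tolist(),round(q['conf'],2)) for q in find_in(n,'housing')[:3]])
im=np.hstack([cv2.resize(c['color'][230:320,310:400],(400,400)),cv2.resize(d['color'][165:285,290:410],(400,400))])
cv2.imwrite('pics/crop4.png',im[:,:,::-1])
E
```

```text
time_s: 14.8
position: [0.6335, -0.1804, 0.2383]
tcp_rot: [[-0.992, -0.125, -0.007], [-0.125, 0.992, 0.004], [0.006, 0.005, -1.0]]
force: [1.0, 0.9, -0.1]
opening: 0.872
grasp_force: 0.0
t 14.8 pos [ 0.6335 -0.1804  0.2383] yaw -172.8 F [ 1.   0.9 -0.1] open 75.9 tool shift mm [155.3  92.4 130.8]
side lever_knob [([0.6338, -0.184, 0.1773], 0.75)]
side housing [([0.4664, -0.1067, 0.0767], 0.79), ([0.4634, -0.1075, 0.0736], 0.51)]
side housing_mark [([0.4461, -0.11, 0.0972], 0.92), ([0.4655, -0.105, 0.0748], 0.21)]
side camera [([0.7503, -0.084, 0.0019], 0.97), ([0.5269, 0.3429, 0.0028], 0.71)]
side finished_a [([0.7076, 0.214, 0.0038], 0.68), ([0.7166, 0.1417, 0.0038], 0.67)]
side find housing [([0.4619, -0.0934, 0.1092], 0.67)]
top lever_knob [([0.6392, -0.1812, 0.1761], 0.36)]
top housing []
top housing_mark []
top camera [([0.5269, 0.3457, 0.0029], 0.91), ([0.7565, -0.0847, -0.004], 0.83)]
top finished_a [([0.7016, 0.2178, 0.0019], 0.82), ([0.7166, 0.1414, 0.0008], 0.79)]
top find housing [([0.6237, -0.1804, 0.1838], 0.74)]
```

View pics/crop4.png

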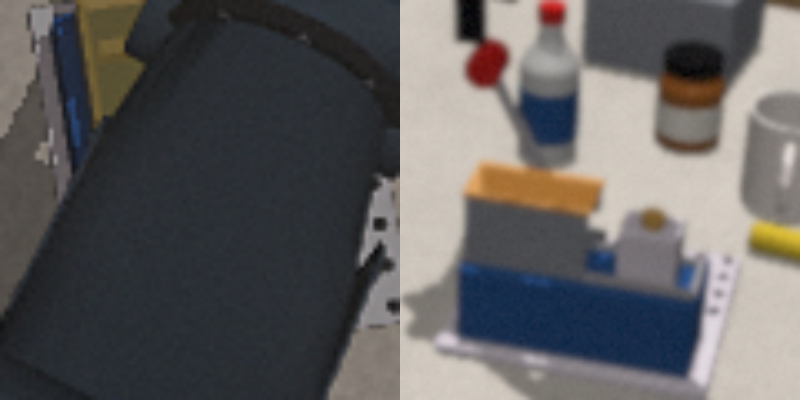

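The lever is back at rest (knob at crop (487,62), as at the start). The housing stands upright on the ledge at crop (655,245), port up. I'll move over it and grip.

```bash
python3 -m jog '40 24 0 0 0 0 87;50 30 0 0 0 0 87;50 30 0 0 0 0 87;15 8 0 0 0 0 87;0 0 0 0 0 0 87;0 0 0 0 0 0 87'
python3 - <<'E'
from h import *
to([.467,-.1075,.109]);print(np.round(read_state()['tcp_rot'],3).tolist(),np.round(read_state()['joint_positions'],1))
E
```

```text
time_s: 16.25
position: [0.4714, -0.1108, 0.2414]
tcp_rot: [[-0.992, -0.125, 0.002], [-0.125, 0.992, -0.001], [-0.002, -0.001, -1.0]]
force: [-0.7, -0.8, 0.1]
opening: 1.0
grasp_force: 0.0
t 16.25 pos [ 0.4714 -0.1108  0.2414] yaw -172.8 F [-0.7 -0.8  0.1] open 87.0 tool shift mm [  4.3   4.  132.4]
[[-0.992, -0.125, 0.002], [-0.125, 0.992, -0.001], [-0.002, -0.001, -1.0]] [ -26.5   19.6  102.1    0.    58.1 -123.6]
```

```bash
python3 -m jog '4.3 4 30 0 0 0 87;0 0 40 0 0 0 87;0 0 35 0 0 0 87;0 0 15 0 0 0 87;0 0 12.5 0 0 0 87;0 0 0 0 0 0 87'
python3 -m jog '0 0 0 0 0 0 60;0 0 0 0 0 0 40;0 0 0 0 0 0 20;0 0 0 0 0 0 20;0 0 0 0 0 0 20;0 0 0 0 0 0 20;0 0 0 0 0 0 20;0 0 0 0 0 0 20'
```

```text
time_s: 17.0
position: [0.4655, -0.1068, 0.1076]
tcp_rot: [[-0.992, -0.125, -0.001], [-0.125, 0.992, 0.0], [0.001, 0.001, -1.0]]
force: [0.7, 0.1, -1.1]
opening: 1.003
grasp_force: 0.0
time_s: 18.0
position: [0.4651, -0.1066, 0.1085]
tcp_rot: [[-0.992, -0.125, 0.0], [-0.125, 0.992, -0.0], [-0.0, -0.0, -1.0]]
force: [0.1, -0.3, 0.9]
opening: 0.383
grasp_force: 29.9
```

```bash
python3 -m jog '0 0 -15 0 0 0 20;0 0 -40 0 0 0 20;0 0 -50 0 0 0 20;0 0 -25 0 0 0 20;0 0 0 0 0 0 20'
python3 -m jog '0 0 0 0 0 .11 20;0 0 0 0 0 .17 20;0 0 0 0 0 .17 20;0 0 0 0 0 .17 20;0 0 0 0 0 .17 20;0 0 0 0 0 .17 20;0 0 0 0 0 .17 20;0 0 0 0 0 .17 20;0 0 0 0 0 .14 20;0 0 0 0 0 .10 20;0 0 0 0 0 0 20'
python3 - <<'E'
from h import *
to([.5577,.157,.2125])
E
```

```text
time_s: 18.62
position: [0.466, -0.1068, 0.2399]
tcp_rot: [[-0.992, -0.125, 0.004], [-0.125, 0.992, -0.002], [-0.004, -0.002, -1.0]]
force: [0.2, -0.3, -2.1]
opening: 0.386
grasp_force: 29.9
time_s: 20.0
position: [0.464, -0.106, 0.2366]
tcp_rot: [[-0.157, 0.988, -0.004], [0.988, 0.157, 0.002], [0.002, -0.003, -1.0]]
force: [-0.2, 0.5, -1.2]
opening: 0.386
grasp_force: 29.9
t 20.0 pos [ 0.464  -0.106   0.2366] yaw 99.0 F [-0.2  0.5 -1.2] open 33.6 tool shift mm [245.  133.8  24.3]
```

```bash
python3 -m jog '20 12 0 0 0 0 20;45 28 0 0 0 0 20;45 28 0 0 0 0 20;45 28 0 0 0 0 20;40 25 10 0 0 0 20;20 13 10 0 0 0 20;0 0 4 0 0 0 20;0 0 0 0 0 0 20;0 0 0 0 0 0 20'
python3 - <<'E'
from h import *
to([.5577,.157,.2125]);p=read_state()['position'];R=np.array(read_state()['tcp_rot'])
d=shot('side','side5');c=shot('top','top5')
print('exp mark',(p+R@[.0205,0,.0125]).round(4))
for n in('side','top'):
  for t in('housing','housing_mark','camera','focus'):
    print(n,t,[(np.round(q['at'],4).tolist(),round(q['conf'],2)) for q in place_of(n,t)[:3]])
im=np.vstack([cv2.resize(c['color'][190:290,100:300],(800,300)),cv2.resize(d['color'][210:410,190:390],(800,600))[0:300]])
im=np.vstack([cv2.resize(c['color'][200:290,110:290],(600,300)),cv2.resize(d['color'][210:330,180:420],(600,300))])
cv2.imwrite('pics/crop5.png',im[:,:,::-1])
E
```

```text
time_s: 21.12
position: [0.5638, 0.1256, 0.2145]
tcp_rot: [[-0.154, 0.988, -0.0], [0.988, 0.154, -0.0], [-0.0, -0.0, -1.0]]
force: [-0.4, 0.1, -1.2]
opening: 0.389
grasp_force: 29.9
t 21.125 pos [0.5638 0.1256 0.2145] yaw 98.9 F [-0.4  0.1 -1.2] open 33.8 tool shift mm [32.  -1.2  2. ]
exp mark [0.5606 0.1458 0.202 ]
side housing [([0.5625, 0.1247, 0.1807], 0.97)]
side housing_mark [([0.5611, 0.1459, 0.2044], 0.79)]
side camera [([0.7514, -0.0836, 0.0017], 0.96), ([0.5255, 0.3462, 0.0036], 0.92)]
side focus [([0.4607, -0.1092, 0.0722], 0.26)]
top housing [([0.7163, 0.1403, 0.0015], 0.56)]
top housing_mark []
top camera [([0.5296, 0.3455, -0.0009], 0.7), ([0.752, -0.086, -0.0023], 0.57)]
top focus []
```

View pics/crop5.png

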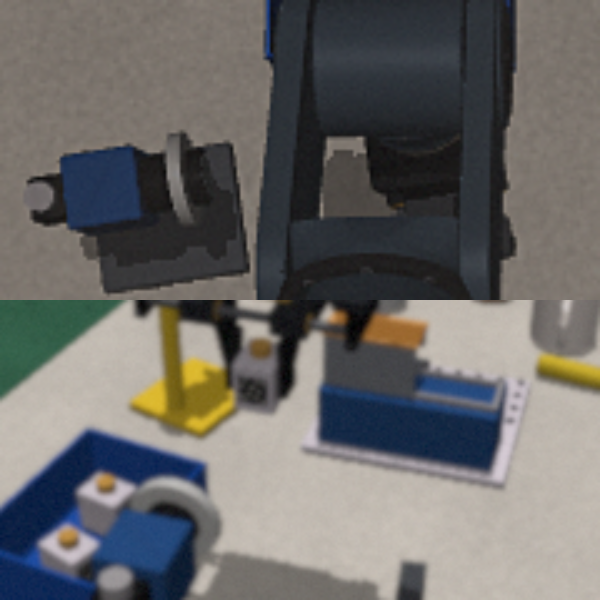

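The housing is held upright with its marked square facing the lens (crop pixel (253,388)), and the networks agree with the expected mark position within 3 mm. Closing the last stretch now.

```bash
python3 -m jog '8 -1 1.5 0 0 0 20;10 0 0 0 0 0 20;9 0 0 0 0 0 20;5 0 0 0 0 0 20;1 0 0 0 0 0 20;0 0 0 0 0 0 20;0 0 0 0 0 0 20;0 0 0 0 0 0 20;0 0 0 0 0 0 20'
python3 - <<'E'
from h import *
to([.5577,.157,.2125])
d=shot('side','side6');c=shot('top','top6')
for n in('side','top'):
  for t in('housing','housing_mark','camera','lever_knob','cleaner','mug','jar','screwdriver','gauge','focus'):
    print(n,t,[(np.round(q['at'],4).tolist(),round(q['conf'],2)) for q in place_of(n,t)[:2]])
# projected model check of camera pose: ring/glass/foot
R9=lambda a:np.array([[np.cos(a),-np.sin(a),0],[np.sin(a),np.cos(a),0],[0,0,1]])
a=np.radians(8.8);o=np.array([.528,.3455,0])
for n,cc in(('side',d),('top',c)):
    im=cc['color'][:,:,::-1].copy()
    th=np.linspace(0,2*np.pi,24)
    for k,(y,col) in enumerate(((-.06,(0,0,255)),(-.042,(0,255,0)))):
        P=np.array([R9(a)@[.032*np.cos(t),y,.2+.032*np.sin(t)]+o for t in th])
        cv2.polylines(im,[proj(cc,P).round().astype(int)],True,col,1)
    P=np.array([R9(a)@[x,y,0.005]+o for x,y in((-.05,-.055),(.05,-.055),(.05,.055),(-.05,.055))])
    cv2.polylines(im,[proj(cc,P).round().astype(int)],True,(255,255,0),1)
    x,y=((180,260) if n=='side' else(100,200))
    cv2.imwrite(f'pics/o_{n}.png',cv2.resize(im[y:y+170,x:x+140],(400,486),interpolation=cv2.INTER_CUBIC))
cv2.imwrite('pics/o.png',np.hstack([cv2.imread('pics/o_side.png'),cv2.imread('pics/o_top.png')]))
E
```

```text
time_s: 22.75
position: [0.558, 0.1589, 0.213]
tcp_rot: [[-0.155, 0.988, 0.0], [0.988, 0.155, 0.0], [0.0, 0.0, -1.0]]
force: [0.3, 1.0, -2.4]
opening: 0.386
grasp_force: 29.9
t 22.75 pos [0.558  0.1589 0.213 ] yaw 98.9 F [ 0.3  1.  -2.4] open 33.5 tool shift mm [-1.8 -0.6  0.5]
side housing [([0.5574, 0.1551, 0.1808], 0.66)]
side housing_mark [([0.554, 0.1782, 0.2014], 0.62)]
side camera [([0.5273, 0.3466, 0.0041], 0.76), ([0.7514, -0.0838, 0.0032], 0.62)]
side lever_knob [([0.6349, -0.1838, 0.1797], 0.78), ([0.4279, 0.1185, -0.0025], 0.51)]
side cleaner [([0.6528, -0.3683, 0.002], 0.81)]
side mug [([0.4308, -0.3815, 0.0003], 0.79)]
side jar [([0.5479, -0.4502, -0.0016], 0.74)]
side screwdriver [([0.3316, -0.2909, 0.0023], 0.55), ([0.5449, -0.4499, -0.0022], 0.28)]
side gauge [([0.4304, 0.1193, -0.0045], 0.62)]
side focus []
top housing []
top housing_mark []
top camera [([0.5288, 0.3464, 0.002], 0.85), ([0.7548, -0.085, -0.0031], 0.73)]
top lever_knob [([0.6389, -0.1828, 0.1737], 0.87)]
top cleaner [([0.6582, -0.3679, 0.0027], 0.77)]
top mug []
top jar [([0.5483, -0.456, 0.0032], 0.74)]
top screwdriver [([0.3312, -0.2897, -0.0037], 0.87)]
top gauge [([0.4275, 0.1191, -0.0005], 0.58)]
top focus [([0.6564, -0.3673, 0.0015], 0.32)]
```

View pics/o.png

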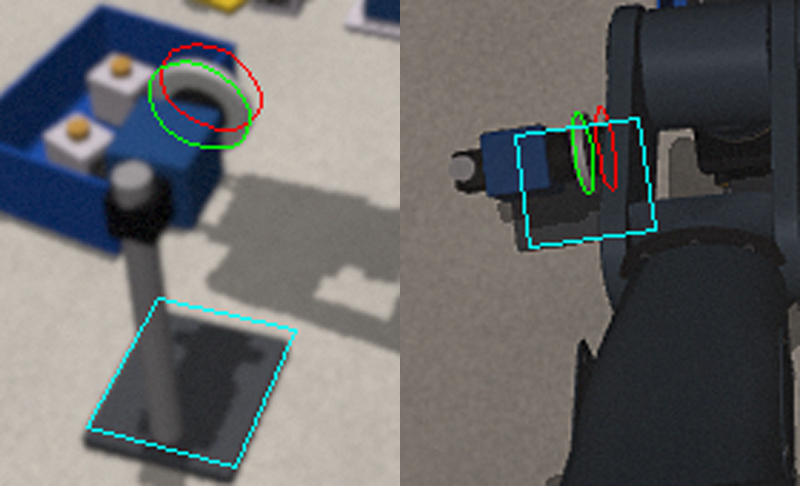

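The overlay shows the foot and ring lying slightly further from the housing than the network origin suggests, by up to 8 mm along the axis. I'll split the difference by moving 3 mm more, then settle and hand in.

```bash
python3 -m jog '1.5 0 0 0 0 0 20;1.5 0 0 0 0 0 20;0 0 0 0 0 0 20;0 0 0 0 0 0 20;0 0 0 0 0 0 20;0 0 0 0 0 0 20;0 0 0 0 0 0 20;0 0 0 0 0 0 20'
python3 -c "
from h import *
print(hand_in())"
```

```text
time_s: 24.85
position: [0.5575, 0.162, 0.2129]
tcp_rot: [[-0.155, 0.988, -0.0], [0.988, 0.155, 0.0], [0.0, -0.0, -1.0]]
force: [-0.0, -0.2, -1.1]
opening: 0.386
grasp_force: 29.9
the job is handed in; nothing more can be done
None
```

I pulled the lever fully and eased it back to rest, then handed the job in at about 25 s with the housing held still and upright, its mark facing the lens at my best estimate of the focus; along the lens axis that estimate could be off by up to about 11 mm (15 mm allowed), and no verdict came back.

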